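# Unlock the squeeze-tab cap of the tall slide jar

### The job

Two slide jars are screwed to the bench, each shut by a cap with two upright tabs. Unlock the taller jar so that its slides can be taken out: squeeze the cap's two tabs together, turn the cap anticlockwise (seen from above) about 70 degrees, up to its stop, then let go of it. Leave the shorter jar locked.

Things in the scene. Friction and masses are not known exactly. Their poses are not given: they have to be found in the camera images.
- tall_jar: Taller jar, fixed to the bench: white cylinder 80 mm across on a 110 mm square steel foot; origin under its centre. Its collar (91 mm across) ends 150 mm up and carries the grey cap, a 68 mm disc. Two white lugs on the collar, 35 to 45 mm from the axis and up to 17 mm above it, block the cap's tab feet: the cap turns only while both tabs are pushed in over 5 mm each.
- tall_cap_grip (a point): On the tall jar's cap axis, midway between its tabs, 190 mm above the bench; x, y turn with the cap, z up. The tabs are upright plates at +y and -y, 24 mm wide (x), 5 thick, tops 16 mm above this point, 60 mm over both outer faces. Each slides in 12 mm (spring 2 to 8 N). Keep fingertips over their feet, which end 23 mm below this point. An 18 mm post between ends 2 mm above it.
- tall_cap (a joint): Angle of the tall jar's cap in rad: 0 locked (starts at 0 to 0.04, its play), growing anticlockwise seen from above. The lugs end at about 0.83: past that the released tabs spring out behind them and the cap stays unlocked. Stop at 1.22. It turns stiffly (0.06 N m) and stays where left.
- short_cap (a joint): Angle of the shorter jar's cap in rad, 0 locked; leave it locked. Equal cap on a jar whose collar ends 85 mm above the bench, 180 mm or more to one side of the tall jar, left or right.
Mind the look-alikes: they are no part of the job. What is shaped like the tall_jar but green or yellow is not meant.

How it is judged:
By the outcome, as a careful person would: the job done as asked, in the order asked, and still so for the second after the job is handed in, with the robot touching nothing.
It also fails if it takes over 35 s, if anything falls off the work surface, if the arm or the gripper's body presses on something with over 40 N, if the wrist force passes 120 N, or if a joint passes its speed limit or range.

### The arm

A 6-joint arm with a two-finger parallel gripper is mounted at the origin on the work surface. World frame = base frame: x ahead of the robot, y to its left, z up, the work surface at z = 0. Lengths are in m, angles in degrees, forces in N, time in s.
With the tool pointing down it reaches from about 0.375 to 0.9 m from the base axis. Payload 3.1 kg.
Tool frame: the origin (TCP) lies between the finger pads; the fingertips stand 25 mm ahead of it and the grasp point (between the pads) lies 6 mm ahead of it; z points along the fingers, y is the line along which they close (so a half turn about z gives the same grasp; the last joint's range is limited). The gripper opens to 85 mm and grips with 20 to 120 N. Pads are 22 mm wide; open, the fingers measure 114 mm over their backs; the gripper's body (76 mm by 85 mm) begins 54 mm behind the grasp point. The pads swing forward as they close: fully open they stand 13 mm farther back than shut.
Start: joints at [-87.118, 30.224, 82.088, -0, 67.689, -10.227], TCP at [0.142, -0.609, 0.229] pointing down, gripper open.
Joint ranges: [-176.69, 176.69], [-43.24, 126.21], [12.49, 139.97], [-82, 262], [0, 151.66], [-163.58, 163.58]. Speed limits (degrees/s): [159.86, 159.86, 180, 180, 180, 180].

### API

Orientations are given as [roll, pitch, yaw] about the fixed x, y, z axes, in that order (R = Rz(yaw) Ry(pitch) Rx(roll)).
In Python, from station import manip, effector, capture, workorder gives the robot as it stands. Calls block until the motion is done:
- manip.goto(position, orientation): joint-space move of the TCP to a pose.
- manip.movel(position, attitude=None, rate=0.15, contact_N=None): straight line of the TCP; attitude=None keeps the orientation; rate is the mean speed in m/s. With contact_N (N) it stops when the force on the tool has changed by that much, and returns True; else False.
- manip.movej(angles): joint-space move.
- effector.set_gripper(opening): finger opening in m; the grip force is fixed at half the most; returns when the fingers have stopped.
- manip.sleep(seconds).
- manip.inverse_kinematics(position, orientation): joint angles nearest the present ones, or None.
- manip.read_state(): the state.
- capture(name): name is "scene" or "top" or "wrist"; returns a dict with "pixels" (480x640x3 uint8, red, green, blue), "K" (3x3 intrinsics, pixels), "R" (3x3) and "t" (3): a world point X has camera coordinates R X + t. Camera axes: x right, y down, z forward; pixel columns grow to the right and rows downward; lengths in m; the calibration is good to about 2 mm. A picture is of the moment at which its call begins. There is no depth.
A pose or a line that the arm cannot do raises manip.Unreachable and nothing moves.
- workorder.hand_in(): hands the job in; it is judged then, once.
The state is a dict: "time_s": time; "joints": joint angles; "dq": joint speeds; "joint_torque": joint torques, N m; "position": TCP position; "tool_rot": TCP orientation; "ft_force": force on the tool from outside, world axes, zero at the start; "ft_torque": the same for the moment, N m; "width": finger opening in m; "gripper_force": force on a finger pad.
Only numpy, scipy, OpenCV 4.12 (cv2) and the standard library are available. Lean on these libraries where they do the work, as an engineer would, in place of code of your own. Each camera call takes 0.05 s, during which the arm holds its last target. There are 200 camera calls.

## Working session

There is one attempt and no reset: what is moved stays moved. The work goes in short steps, each a Python script; the robot and the scene stay as the last script left them, time stands still between calls to the robot, and variables do not carry over. Pictures are saved under pics/ and viewed, at most 10 in all, crops included, and the job is handed in when it is done.

```bash
mkdir -p pics; ls; python3 - <<'E'
from station import manip, effector, capture, workorder
import cv2
for n in ("scene","top"):
    c=capture(n); cv2.imwrite(f"pics/{n}0.png",c["pixels"][:,:,::-1]); print(n,c["K"].tolist(),c["R"].tolist(),c["t"].tolist())
E
```

```text
pics
scene [[451.2190684910447, 0.0, 322.52152258663205], [0.0, 451.2190684910447, 238.33507091249368], [0.0, 0.0, 1.0]] [[0.7283185395160378, 0.685216573062401, -0.005509355483634026], [0.46691454647446917, -0.5021373295404373, -0.7279072115129367], [-0.5015405380303438, 0.527575918975286, -0.6856535119355954]] [-0.3786772311482474, -0.16989517851632693, 1.2086883786752494]
top [[575.500411010136, 0.0, 320.9592614400465], [0.0, 575.500411010136, 236.58345666062633], [0.0, 0.0, 1.0]] [[-0.0018769289201956596, -0.9999594908798309, 0.008803052719244728], [-0.9960703351205783, 0.0010900076841377747, -0.08855901634518717], [0.08854583350224414, -0.008934678651064565, -0.9960320310546217]] [-0.03060462600737481, 0.5483806634473118, 1.2234166571169192]
```

View pics/scene0.png

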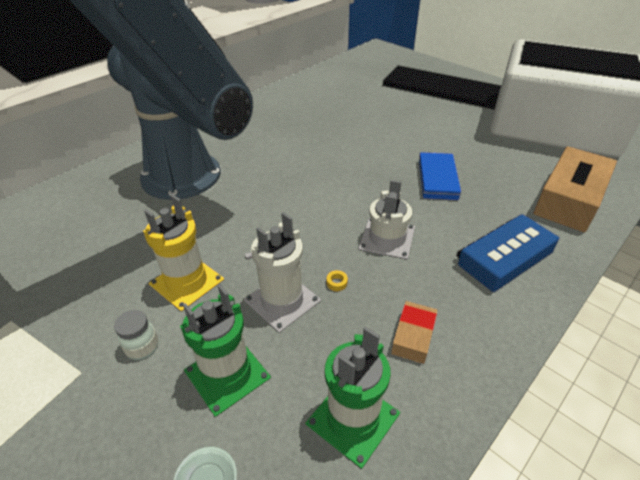

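View pics/top0.png

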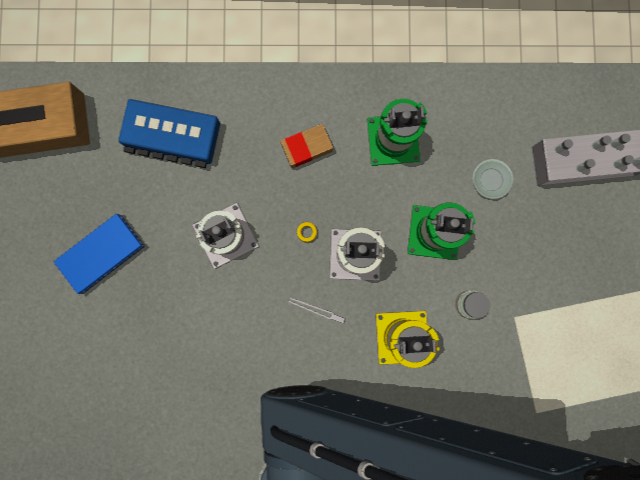

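The scene view shows the white tall jar at about (278,265) and the short white jar at (389,225). In the top view the tall jar's cap is at about (361,250), with its tabs roughly left and right.

```bash
python3 - <<'E'
import cv2
a=cv2.imread("pics/top0.png")[195:305,310:480]; b=cv2.imread("pics/scene0.png")[205:335,230:340]
cv2.imwrite("pics/c1.png",cv2.resize(a,None,fx=4.7,fy=4.7,interpolation=cv2.INTER_CUBIC))
E
cat > h.py <<'E'
from station import manip, effector, capture, workorder
import numpy as np, cv2
def onplane(c,u,v,z):
    d=c["R"].T@np.linalg.solve(c["K"],[u,v,1.]); o=-c["R"].T@c["t"]
    return o+d*(z-o[2])/d[2]
def proj(c,X):
    p=c["K"]@(c["R"]@np.asarray(X,float)+c["t"]); return (p[:2]/p[2]).round(1)
E
```

```text
(no output)
```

View pics/c1.png

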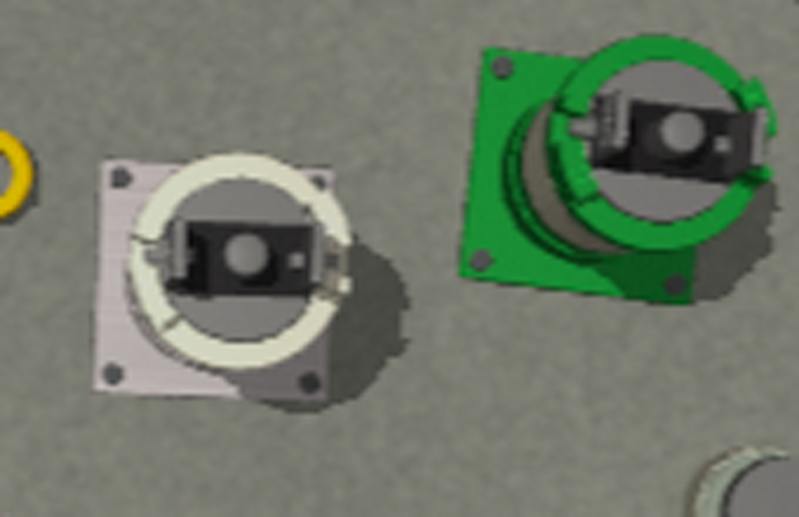

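The post top is at about (362.3,249.0) and the collar centre at about (361.1,250.3). The tabs lie nearly along image x.

```bash
python3 - <<'E'
from h import *
c=capture("top")
f=lambda u,v:(310+(u+.5)/4.7-.5,195+(v+.5)/4.7-.5)
post=onplane(c,*f(246,254),.192); col=onplane(c,*f(240,260),.15)
l=onplane(c,*f(180,256),.206); r=onplane(c,*f(318,260),.206)
g=onplane(c,*f(663,143),.15)
foot=[onplane(c,*f(*p),.006)[:2] for p in((104,160),(333,170),(328,400),(95,390))]
print(post,col,l,r,(l+r)/2,np.hypot(*(l-r)[:2]),np.degrees(np.arctan2(*(l-r)[[1,0]])),"green",g)
print(np.mean(foot,0),np.linalg.norm(foot[0]-foot[1]),np.linalg.norm(foot[1]-foot[2]))
s=manip.read_state(); print(s["tool_rot"],s["width"],s["time_s"])
for y in (-180,-90,-90-95,0,90,180,-45,45): print(y,manip.inverse_kinematics([*post[:2],.3],[180,0,y]))
E
```

```text
[ 0.51065999 -0.10667797  0.192     ] [ 0.51101714 -0.1075457   0.15      ] [ 0.50895687 -0.07956681  0.206     ] [ 0.50730983 -0.13388436  0.206     ] [ 0.50813335 -0.10672559  0.206     ] 0.054342519805536275 88.26319154893308 green [ 0.55958935 -0.28415554  0.15      ]
[ 0.51130469 -0.10705023] 0.10752641489641519 0.10764229701185962
[-1.79904668e+02 -1.74051711e-02  1.31110833e+01] 0.0855495948390198 0.15
-180 [ -24.08440637   17.49809852   91.56773669    0.           70.9341648
 -114.08440637]
-90 [-2.40844064e+01  1.74980985e+01  9.15677367e+01 -2.54444375e-14
  7.09341648e+01  1.55915594e+02]
-185 [ -24.08440637   17.49809852   91.56773669    0.           70.9341648
 -109.08440637]
0 [-2.40844064e+01  1.74980985e+01  9.15677367e+01 -2.54444375e-14
  7.09341648e+01  6.59155936e+01]
90 [-24.08440637  17.49809852  91.56773669   0.          70.9341648
 -24.08440637]
180 [ -24.08440637   17.49809852   91.56773669    0.           70.9341648
 -114.08440637]
-45 [-2.40844064e+01  1.74980985e+01  9.15677367e+01 -2.54444375e-14
  7.09341648e+01  1.10915594e+02]
45 [-2.40844064e+01  1.74980985e+01  9.15677367e+01 -2.54444375e-14
  7.09341648e+01  2.09155936e+01]
```

```bash
python3 - <<'E'
from h import *
p=manip.read_state()["position"]
manip.movel([p[0],p[1],.34],rate=.25)
manip.goto([.511,-.107,.32],[180,0,-1.7])
c=capture("wrist"); cv2.imwrite("pics/w1.png",c["pixels"][:,:,::-1]); np.savez("w1",**{k:c[k] for k in "KRt"})
for y in (.03,-.03): print(proj(c,[.511,-.107+y,.206]))
print(proj(c,[.511,-.107,.192]))
s=manip.read_state(); print(s["time_s"],s["position"],s["ft_force"],s["tool_rot"])
E
```

```text
[280.  227.9]
[362.  225.6]
[321.  221.3]
3.0167 [ 0.51105275 -0.10786337  0.31997838] [ 0.2128088  -0.27956399  0.44550017] [ 1.79986434e+02 -5.66018113e-03 -1.77135783e+00]
```

View pics/w1.png

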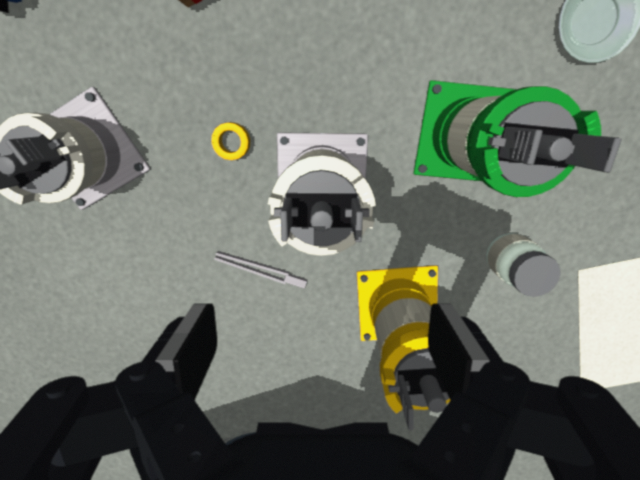

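The tall jar's cap is centred below the gripper. The post is at about (321,218), close to the predicted (321,221), so I'll enlarge it to check centring and yaw.

```bash
python3 - <<'E'
import cv2
a=cv2.imread("pics/w1.png")[145:265,250:400]
cv2.imwrite("pics/c2.png",cv2.resize(a,None,fx=5,fy=5,interpolation=cv2.INTER_CUBIC))
E
```

```text
(no output)
```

View pics/c2.png

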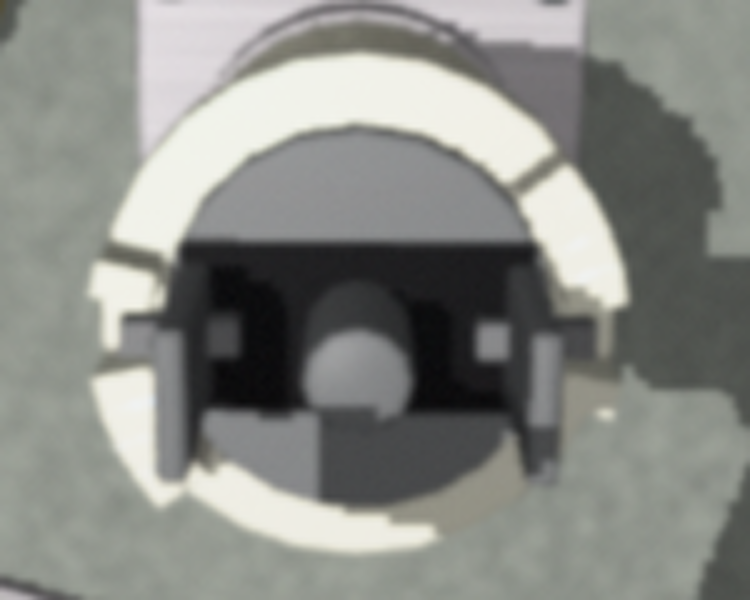

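Centring is within about 1 mm, and the tab line is level in the image, so it is aligned with the tool. Next I descend and squeeze.

```bash
python3 - <<'E'
from h import *
print(manip.movel([.5115,-.107,.2],[180,0,-1.7],rate=.1,contact_N=8))
s=manip.read_state(); print(s["time_s"],s["position"],s["ft_force"])
effector.set_gripper(.040); manip.sleep(.2)
s=manip.read_state(); print(s["time_s"],s["position"],s["ft_force"],s["ft_torque"],s["width"],s["gripper_force"])
c=capture("wrist"); cv2.imwrite("pics/w2.png",c["pixels"][:,:,::-1])
E
```

```text
False
4.3667 [ 0.51197744 -0.10719973  0.20061278] [ 0.24546168  0.5978258  -0.02473428]
5.075 [ 0.51200878 -0.10662537  0.20190562] [-1.13629308  2.22686993 10.21878361] [0.46401394 0.33857623 0.02292937] 0.039904320750438343 5.164892813481856
```

View pics/w2.png

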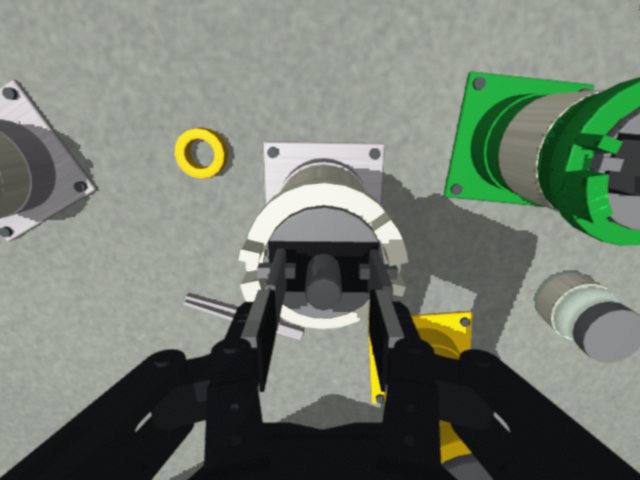

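The fingers straddle the tabs and hold them at 40 mm, which is 10 mm in per side. I'll close slightly more, ease the 10 N upward load, and turn in steps.

```bash
python3 - <<'E'
from h import *
def rep(k):
    s=manip.read_state(); print(k,round(s["time_s"],2),s["position"].__class__ and np.round(s["position"],4),np.round(s["ft_force"],1),np.round(s["ft_torque"],2),round(s["width"],4),round(s["gripper_force"],1),np.round(s["tool_rot"][2],1))
    return s
manip.movel([.5115,-.107,.2025],rate=.05); rep("up")
effector.set_gripper(.0375); rep("sq")
for a in (8,20,32,44,56,64,70):
    manip.goto([.5115,-.107,.2025],[180,0,-1.7+a]); s=rep(a)
    if np.linalg.norm(s["ft_force"])>50 or abs(s["ft_torque"][2])>2: break
c=capture("wrist"); cv2.imwrite("pics/w3.png",c["pixels"][:,:,::-1])
E
```

```text
up 5.38 [ 0.5116 -0.1071  0.2027] [0.1 0.4 0.3] [-0.03  0.04  0.03] 0.0405 0.0 -1.7
sq 5.59 [ 0.5115 -0.1071  0.2023] [-0.2  0.3  0.9] [0.03 0.02 0.02] 0.0374 0.5 -1.7
8 5.85 [ 0.5115 -0.107   0.2023] [ 0.3  0.  -0.4] [-0.04 -0.05 -0.02] 0.0375 0.3 6.1
20 6.17 [ 0.5114 -0.107   0.2024] [-0.3  0.6  0.5] [-0.05  0.   -0.  ] 0.0376 0.1 18.0
32 6.48 [ 0.5114 -0.107   0.2024] [-0.  -1.1 -0.5] [0.02 0.01 0.01] 0.0376 0.0 30.0
44 6.8 [ 0.5115 -0.107   0.2025] [ 0.4 -0.7 -1.2] [ 0.04  0.02 -0.  ] 0.0377 0.0 42.0
56 7.12 [ 0.5115 -0.107   0.2025] [0.6 0.8 0.5] [-0.03  0.09 -0.03] 0.0375 0.0 54.0
64 7.38 [ 0.5115 -0.107   0.2025] [-0.2  0.7 -0.4] [-0.03  0.02 -0.02] 0.0376 0.0 61.9
70 7.62 [ 0.5115 -0.107   0.2025] [ 0.4 -0.1  0.1] [ 0.03 -0.02 -0.01] 0.0378 0.0 68.0
```

View pics/w3.png

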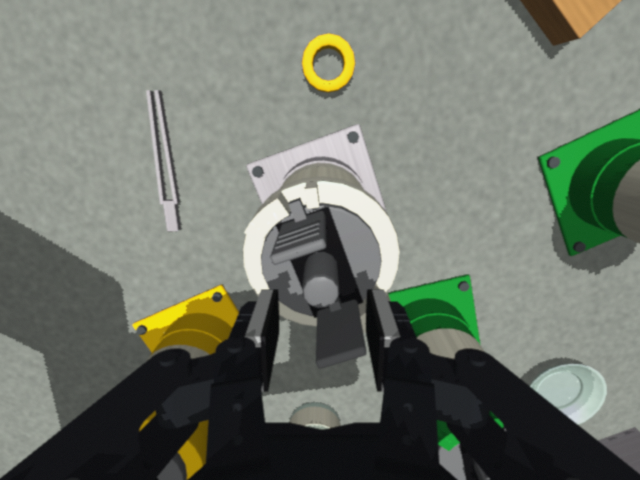

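The cap did not turn: the tab line is still near its start direction and the fingers carry no load. I'll check the finger and tab heights against the calibration.

```bash
python3 - <<'E'
from h import *
from scipy.spatial.transform import Rotation as Ro
c=capture("wrist"); s=manip.read_state()
print(s["position"],s["width"],"cam",-c["R"].T@c["t"])
T=Ro.from_euler("xyz",s["tool_rot"],degrees=True).as_matrix()
for d in (.025,.012,0): print("tool",d,[proj(c,np.array(s["position"])+T@[x,y,d]).tolist() for y in(-.019,.019) for x in (-.011,.011)])
for d in (0,70):
  R=Ro.from_euler("z",d-1.7,degrees=True).as_matrix()
  print("cap",d,[[proj(c,np.array([.5115,-.107,.206])+R@[x,y,0]).tolist() for x in(-.012,.012)] for y in (.03,.018,-.018,-.03)])
print("post",proj(c,[.5115,-.107,.192]))
a=c["pixels"][170:410,200:440,::-1]
cv2.imwrite("pics/c3.png",cv2.resize(a,(600,600),interpolation=cv2.INTER_CUBIC))
E
```

```text
[ 0.51150043 -0.10698967  0.20251034] 0.0376221692649868 cam [ 0.5419359  -0.03160721  0.34714743]
tool 0.025 [[284.7, 299.0], [283.3, 259.3], [358.7, 299.0], [360.1, 259.4]]
tool 0.012 [[282.1, 312.2], [280.5, 270.2], [361.3, 312.2], [362.9, 270.2]]
tool 0 [[279.4, 326.0], [277.5, 281.6], [364.0, 326.1], [365.8, 281.6]]
cap 0 [[[269.0, 256.7], [323.9, 237.6]], [[280.1, 281.5], [333.9, 263.3]], [[310.5, 349.8], [361.2, 333.9]], [[319.7, 370.7], [369.6, 355.4]]]
cap 70 [[[253.8, 332.7], [250.3, 283.4]], [[281.0, 332.6], [278.8, 283.3]], [[362.6, 332.3], [364.4, 283.0]], [[389.8, 332.2], [392.9, 282.9]]]
post [321.7 293.1]
```

View pics/c3.png

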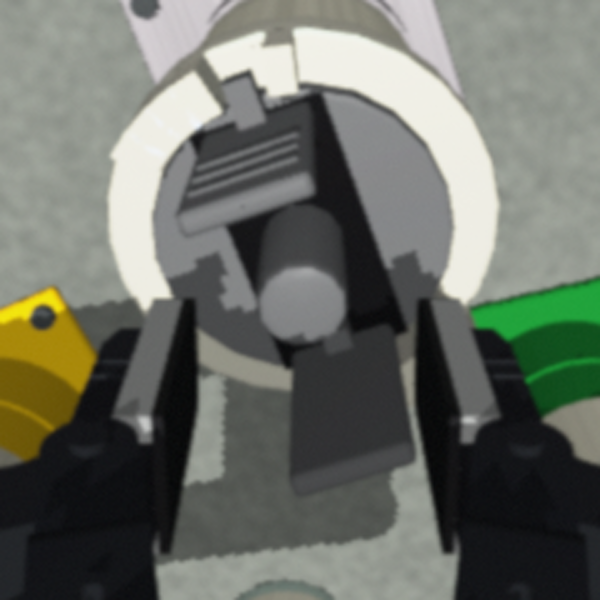

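The calibration shows the cap where I expected it. The fingertips are actually level with the TCP or about 4 mm behind it, not 25 mm ahead, so they only grazed the tab tops at z = 0.206. That also explains the 10 N upward load. I'll go back, realign to yaw -2.5 and go about 30 mm deeper, guarded by contact.

```bash
cat >> h.py <<'E'
def rep(k):
    s=manip.read_state(); print(k,round(s["time_s"],2),np.round(s["position"],4),np.round(s["ft_force"],1),np.round(s["ft_torque"],2),round(s["width"],4),round(s["gripper_force"],1),np.round(s["tool_rot"][2],1))
    return s
E
python3 - <<'E'
from h import *
X=[.5115,-.107]
manip.movel(X+[.25],rate=.15); effector.set_gripper(.085)
manip.goto(X+[.25],[180,0,-2.5]); rep("above")
print(manip.movel(X+[.169],rate=.07,contact_N=8)); rep("down")
effector.set_gripper(.056); manip.sleep(.1); rep("56")
effector.set_gripper(.046); manip.sleep(.1); rep("46")
c=capture("wrist"); cv2.imwrite("pics/w4.png",c["pixels"][:,:,::-1])
E
```

```text
above 9.86 [ 0.5115 -0.107   0.25  ] [-0.1  0.7 -0.2] [-0.01 -0.02  0.03] 0.085 0.0 -2.5
False
down 11.17 [ 0.5119 -0.1072  0.1694] [0.5 0.4 0.3] [-0.05  0.04  0.03] 0.0852 0.0 -2.5
56 11.67 [ 0.5118 -0.1071  0.1695] [-0.4  0.   4.7] [ 0.04  0.12 -0.  ] 0.056 3.0 -2.5
46 12.03 [ 0.512  -0.1072  0.1696] [-1.1 -0.1  6. ] [0.05 0.13 0.04] 0.0461 5.4 -2.5
```

View pics/w4.png

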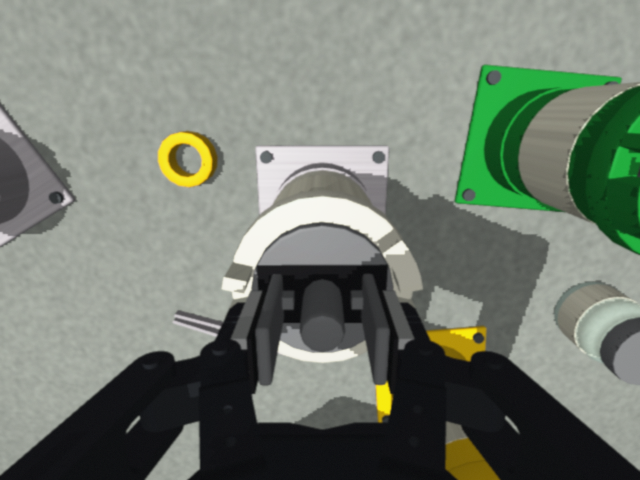

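The pads now hold both tabs from outside, with the inner plates at about x = 270 and 378, and the spring force reads 5 N. Next: squeeze further and turn.

```bash
python3 - <<'E'
from h import *
X=[.5115,-.107,.1695]
effector.set_gripper(.0385); s=rep("sq")
for a in (6,16,28,40,52,62,67,69,70,71,72,73):
    manip.goto(X,[180,0,-2.5+a]); s=rep(a)
    if np.linalg.norm(s["ft_force"])>40 or abs(s["ft_torque"][2])>(.6 if a>66 else 1.5) or s["gripper_force"]<1: break
E
```

```text
sq 12.32 [ 0.5121 -0.1073  0.17  ] [-1.1  0.3  8.4] [0.12 0.13 0.  ] 0.0389 7.3 -2.5
6 12.57 [ 0.5121 -0.1072  0.17  ] [ 0.5 -0.3  5.9] [ 0.12 -0.03  0.08] 0.0387 7.3 3.4
16 12.86 [ 0.5122 -0.1071  0.17  ] [ 0.4 -0.2  5.5] [ 0.11 -0.05  0.08] 0.0387 7.3 13.4
28 13.18 [ 0.5122 -0.107   0.17  ] [0.1 1.6 5.7] [ 0.16 -0.01  0.1 ] 0.0388 7.3 25.3
40 13.49 [ 0.5122 -0.1068  0.17  ] [-0.1  1.7  5.7] [ 0.27 -0.03  0.07] 0.0384 7.3 37.3
52 13.81 [ 0.5122 -0.1066  0.17  ] [0.4 2.7 6.2] [ 0.4  -0.14  0.02] 0.0385 7.3 49.3
62 14.1 [ 0.5121 -0.1063  0.17  ] [-0.1  2.5  6.1] [ 0.47 -0.06  0.08] 0.0388 7.3 59.3
67 14.35 [ 0.512  -0.1062  0.17  ] [0.5 3.2 6.8] [ 0.55 -0.07  0.06] 0.0387 7.3 64.3
69 14.6 [ 0.512  -0.1062  0.17  ] [0.7 3.3 6.2] [ 0.53 -0.08  0.06] 0.0387 7.3 66.3
70 14.85 [ 0.512  -0.1062  0.17  ] [1.  2.9 6.2] [ 0.57 -0.06 -0.03] 0.0386 7.3 67.3
71 15.1 [ 0.512  -0.1062  0.17  ] [1.  3.  6.9] [ 0.47 -0.06 -0.19] 0.0388 7.3 68.2
72 15.35 [ 0.5119 -0.1063  0.1699] [-0.2  2.3  5.7] [ 0.44  0.01 -0.31] 0.0383 7.3 69.2
73 15.6 [ 0.5118 -0.1064  0.1698] [1.  3.1 5.6] [ 0.34  0.02 -0.32] 0.0388 7.3 70.2
```

The cap turned with the grip, and the opposing torque rose at 70–71°, so it has reached the stop. Release, retreat and check.

```bash
python3 - <<'E'
from h import *
effector.set_gripper(.085); rep("open")
manip.movel([.5118,-.1064,.30],rate=.12); s=rep("up")
c=capture("wrist"); 
from scipy.spatial.transform import Rotation as Ro
for d in (0,70):
  R=Ro.from_euler("z",d-2.5,degrees=True).as_matrix()
  print(d,[[proj(c,np.array([.5115,-.107,.206])+R@[x,y,0]).tolist() for x in(-.012,.012)] for y in (.03,-.03)])
p=c["pixels"][:,:,::-1]
cv2.imwrite("pics/w5.png",np.hstack([cv2.resize(p,(400,300)),cv2.resize(p[130:310,220:420],(400,360))[:300]]))
E
```

```text
open 16.12 [ 0.5116 -0.1072  0.1696] [ 0.6 -0.8  0.7] [ 0.02 -0.01 -0.04] 0.085 0.0 70.5
up 17.37 [ 0.5113 -0.1062  0.2992] [ 0.3  0.7 -0.5] [ 0.03 -0.05 -0.02] 0.085 0.0 70.5
0 [[[292.0, 200.5], [327.0, 190.1]], [[318.8, 279.8], [351.6, 270.8]]]
70 [[[278.3, 251.0], [278.9, 217.5]], [[365.1, 255.4], [368.4, 222.2]]]
```

View pics/w5.png

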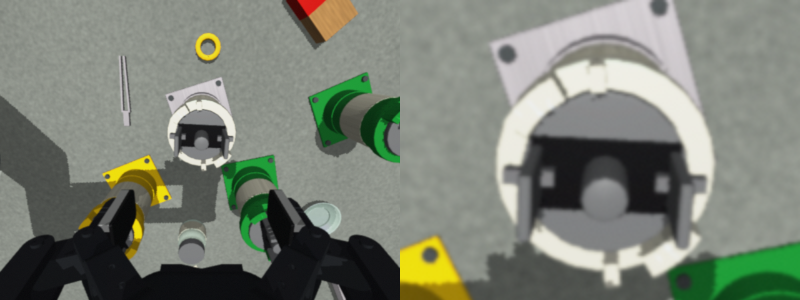

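The tabs now sit at about x = 279 and 365, which matches the prediction for a cap turned 70° with its tabs sprung out (278 and 365–368). The lugs are well behind them and the gripper is clear.

```bash
python3 -c "
from station import workorder; print(workorder.hand_in())"
```

```text
the job is handed in; nothing more can be done
None
```

The tall white jar is unlocked: its cap is turned about 70° anticlockwise to the stop, its tabs have sprung back out and the gripper is clear; the short jar was not touched, and the job was handed in at about 17 s (the first squeeze only grazed the tab tops; the second, about 30 mm deeper, held).

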